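Clear plaster offcuts from a sculptor's board into the covered scrap bin

ROBOT

A 6-joint arm with a two-finger parallel gripper is mounted at the origin on the work surface. World frame = base frame: x ahead of the robot, y to its left, z up, the work surface at z = 0. Lengths are in m, angles in rad, forces in N, time in s.
With the tool pointing down it reaches from about 0.35 to 0.8 m from the base axis. Payload 7.3 kg.
Tool frame: the origin (TCP) lies between the finger pads; the fingertips stand 25 mm ahead of it and the grasp point (between the pads) lies 6 mm ahead of it (r.tip_extent is the distance from the TCP to the fingertips, in m); z points along the fingers, y is the direction in which the jaws open and shut (so a half turn about z gives the same grasp; the last joint's range is limited). The gripper opens to 85 mm and grips with 20 to 120 N. Pads are 22 mm wide; open, the fingers measure 114 mm over their backs; the gripper's body (76 mm by 85 mm) begins 54 mm behind the grasp point. The pads swing forward as they close: fully open they stand 13 mm farther back than shut.
Start: joints at [1.09, 0.342, 1.524, -0, 1.275, -0.146], TCP at [0.172, 0.496, 0.226] pointing down, gripper open.
Joint ranges: [-2.53, 2.53], [-0.77, 2.02], [0.04, 2.7], [-1, 4.14], [0.28, 2.66], [-3.11, 3.11]. Speed limits (rad/s): [2.57, 2.57, 3.14, 3.14, 3.14, 3.14].

INTERFACE

Orientations are given as a unit quaternion [x, y, z, w].
In Python, from workcell import r, command_gripper, optics gives the robot as it stands. The module is installed in compiled form; this text tells all that it offers. Calls block until the motion is done:
- r.reach(position, orientation): joint-space move of the TCP to a pose.
- r.move_straight(position, orientation=None, speed=0.15, max_force=None): straight line of the TCP; orientation=None keeps the orientation; speed is the mean speed in m/s. With max_force (N) it stops when the force on the tool has changed by that much, and returns True; else False.
- r.movej(angles): joint-space move.
- command_gripper(opening, force=None): finger opening in m; force is the grip in N (None keeps the last); returns when the fingers have stopped.
- r.hold(seconds).
- r.solve_ik(position, orientation): joint angles nearest the present ones, or None.
- r.read_state(): the state.
- optics.get_image(name): name is "scene" or "top" or "wrist"; returns (picture, depth): 480x640x3 uint8, red, green, blue; 480x640 float32, m along the optical axis (not along the pixel's ray), 0 where there is no reading.
- optics.camera_model(name): a dict with "K" (3x3 intrinsics, pixels), "k1" (the pictures are not rectified: a ray, as slopes to the right and down, at radius r is drawn at 1 + k1 r^2 times it, then the intrinsics apply), "R" (3x3) and "t" (3): a world point X has camera coordinates R X + t; the wrist camera has in their place "tool_from_camera" (4x4, takes a point from camera to tool coordinates, whose origin is the TCP and whose axes are the flange's). Camera axes: x right, y down, z forward; pixel columns grow to the right and rows downward; lengths in m; the calibration is good to about 2 mm. A picture is of the moment at which its call begins: read the wrist's pose just before it. camera_model takes no time and is no camera call.
A pose or a line that the arm cannot do raises r.PlanningError and nothing moves.
- r.finish_job(): hands the job in, once; it reports no verdict.
The state is a dict: "time_s": time; "joint_positions": joint angles; "dq": joint speeds; "tau": joint torques, N m; "eef_pos": TCP position; "eef_rot": TCP orientation; "contact_force": force on the tool from outside, world axes, zero at the start; "torque": the same for the moment, N m; "grip_width": finger opening in m.
Only numpy, scipy, OpenCV 4.12 (cv2) and the standard library are available. Lean on these libraries where they do the work, as an engineer would, in place of code of your own. Each camera call takes 0.05 s, during which the arm holds its last target. There are 200 camera calls.

TASK

Slide open the yellow cover of the blue scrap bin, put both white plaster offcuts from the wooden board into the bin, then slide the cover fully shut until it meets its stop. Leave the clay tortoise and the clay pot on the board and everything else on the bench where it is.

Things in the scene. Friction and masses are not known exactly. Their poses are not given: they have to be found in the camera images.
- bin_cover (a joint): yellow sliding cover of the blue scrap bin: metres it has slid open, 0 = fully closed against its stop (mouth covered), 0.175 = fully open against its stop. It slides along the bin's -y axis and stays where it is left (about 2 N drag). Starts closed or a little open.
- cover_grip (a point): middle of the black upright fin on the cover, 70 mm (bin's x) by 18 mm (bin's y, the sliding direction), standing 44 mm high above the 6 mm cover plate; this point is 183 mm above the table, 18 mm below the fin's top, and travels with the cover. Axes as the bin.
- bin: blue scrap bin fixed to the table, 190 mm (its x) by 370 mm (its y), 150 mm high, walls and floor 6 mm; steel rails 12 mm high along its two long sides. Origin: centre of its underside. The top of its -y half is a fixed deck; the +y half is the open mouth, uncovered by sliding the cover over the deck.
- bin_mouth (a point): centre of the bin's mouth, 150 mm above the table; the free opening with the cover fully open is 178 mm (bin's x) by 168 mm (bin's y). Axes as the bin.
- bin_floor (a point): centre of the bin's whole inner floor, 6 mm above the table. Axes as the bin.
- bat: plywood working board, 290 mm (x) by 320 mm (y), 18 mm thick, fixed; origin centre of its underside. The tortoise, the pot and the two offcuts lie on it.
- slab: white plaster offcut, bar 96 mm (its x) by 44 mm (its y) by 32 mm high, with a broken lump 36 mm wide (its y) on its -x end reaching 48 mm high; origin centre of its underside, z up.
- corner: white plaster offcut, L-shaped mould corner: foot 84 mm (its x) by 46 mm (its y) by 22 mm high, with an upright 22 mm thick and 50 mm high at its +x end (x = 20 to 42 mm), 46 mm wide; origin centre of the foot's underside, z up.
- pot: small open reddish clay pot, 74 mm across the rim, 55 mm high; origin centre of its underside. Work in progress: leave it.
- tortoise: reddish clay tortoise, fragile work in progress, body 84 mm across and 56 mm high, 68 mm from its centre to the nose along its +x, 60 mm to the tail; origin on the board under its centre.
- roller: red rolling pin lying behind the board, 350 mm long along its x, 60 mm thick; origin centre of its underside. Leave it.
- brush: brush with a wooden handle lying on the bench left of the board, along its x, about 25 mm high. Leave it.
- pad: green scouring pad, 120 by 80 by 20 mm; origin centre of its underside. Leave it.
- jar: amber jar with steel cap, 80 mm across, 110 mm high; origin centre of its underside. Leave it.
- tub: white plastic tub, 110 mm across, 100 mm high; origin centre of its underside. Leave it.

How it is judged:
On the way, in this order (a step that is already met when the one before it is completed fails the run):
1. the cover has been slid open (value of joint bin_cover above 0.07 m), for 0.1 s.
2. both offcuts are inside the bin (x of slab in the frame of bin_floor between -0.09 and 0.09 m and y of slab in the frame of bin_floor between -0.18 and 0.18 m and z of slab in the frame of bin_floor between -0.01 and 0.142 m and x of corner in the frame of bin_floor between -0.09 and 0.09 m and y of corner in the frame of bin_floor between -0.18 and 0.18 m and z of corner in the frame of bin_floor between -0.01 and 0.142 m), for 0.2 s.
At the end, for the whole second after the job is handed in: Both offcuts lie at rest inside the bin below its rim, the cover is shut to within 5 mm of its stop, the tortoise and the pot are upright and within 15 mm of where they stood, and the roller, brush, pad, jar and tub are within 30 mm of where they were (all of step 2 and linear speed of each of slab, corner below 0.02 m/s and value of joint bin_cover below 0.005 m and distance of each of tortoise, pot from where it was at the start of the episode below 0.015 m and angle between each of tortoise, pot's own z axis and vertical below 0.3 rad and distance of each of roller, brush, pad, jar, tub from where it was at the start of the episode below 0.03 m); the robot touches nothing.
It fails at once if the clay tortoise or the clay pot is shifted by more than 15 mm or tipped (not (distance of each of tortoise, pot from where it was at the start of the episode below 0.015 m and angle between each of tortoise, pot's own z axis and vertical below 0.3 rad)).
It fails at once if the roller, brush, pad, jar or tub is shifted by more than 30 mm (distance of any of roller, brush, pad, jar, tub from where it was at the start of the episode above 0.03 m).
It also fails if it takes over 72 s, if anything falls off the work surface, if the arm or the gripper's body presses on something with over 40 N, if the wrist force passes 120 N, or if a joint passes its speed limit or range.

## Working session

There is one attempt and no reset: what is moved stays moved. The work goes in short steps, each a Python script; the robot and the scene stay as the last script left them, time stands still between calls to the robot, and variables do not carry over. Pictures are saved under pics/ and viewed, about 8 in all and at most 12, crops included, and the job is handed in when it is done.

```bash
mkdir -p pics; ls
python3 - <<'E'
from workcell import r, optics
import cv2, numpy as np
s=r.read_state(); print(s["time_s"],s["eef_pos"],s["eef_rot"],s["grip_width"],r.tip_extent)
for n in ["top","scene"]:
    p,d=optics.get_image(n); cv2.imwrite(f"pics/{n}0.png",p[:,:,::-1]); np.save(f"pics/{n}0.npy",d)
    m=optics.camera_model(n); print(n,m)
print(optics.camera_model("wrist"))
E
```

```text
pics
0.0 [0.17228712 0.49548563 0.22500828] [ 1.66626610e-01  9.86019750e-01 -7.53873140e-04 -2.37896354e-04] 0.08528660386275115 0.025
top {'K': array([[464.24575806,   0.        , 319.54218673],
       [  0.        , 464.24575806, 228.96995819],
       [  0.        ,   0.        ,   1.        ]]), 'k1': -0.09480384549229678, 'R': array([[ 0.02112265, -0.99955685,  0.02097477],
       [-0.98939483, -0.02391427, -0.14326888],
       [ 0.14370698, -0.01772611, -0.98946151]]), 't': array([0.04125718, 0.62208521, 0.9437333 ])}
scene {'K': array([[545.66901497,   0.        , 311.17134494],
       [  0.        , 545.66901497, 239.74292859],
       [  0.        ,   0.        ,   1.        ]]), 'k1': 0.007670274313422612, 'R': array([[ 0.45667444,  0.8895204 , -0.01420951],
       [ 0.68604873, -0.36229211, -0.63093705],
       [-0.56637938,  0.27838441, -0.77570389]]), 't': array([-0.31986926, -0.31753297,  1.65300844])}
{'K': array([[338.75526337,   0.        , 319.50216749],
       [  0.        , 338.75526337, 241.38465919],
       [  0.        ,   0.        ,   1.        ]]), 'k1': 0.021363948086187294, 'tool_from_camera': array([[ 3.17880496e-04, -9.57147863e-01, -2.89599495e-01,
         7.41680722e-02],
       [ 9.99999800e-01,  1.46139300e-04,  6.14654090e-04,
        -1.05588032e-03],
       [-5.45992981e-04, -2.89599633e-01,  9.57147718e-01,
        -1.47937247e-01],
       [ 0.00000000e+00,  0.00000000e+00,  0.00000000e+00,
         1.00000000e+00]])}
```

View pics/top0.png

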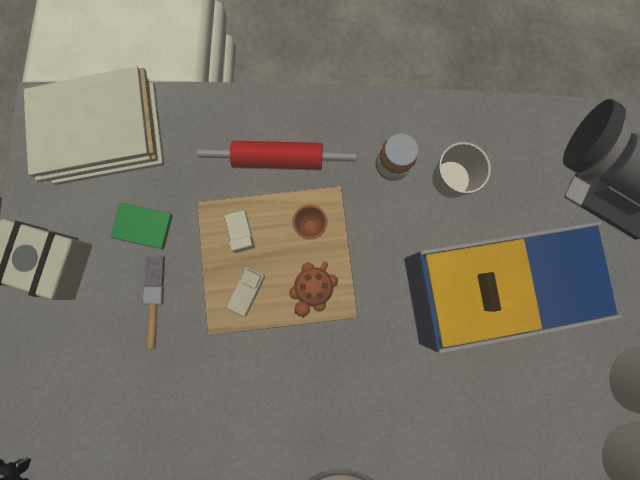

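View pics/scene0.png

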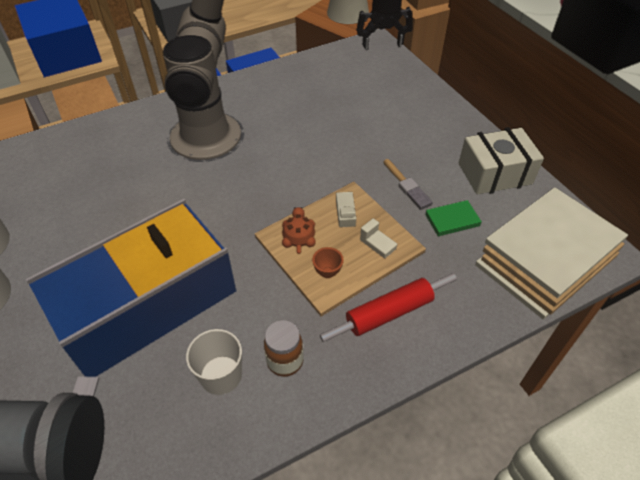

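The top view shows the bin on the right, with its mouth at about (485,293) and the fin at (489,292). The board is at (277,260). The offcuts are at (239,230), with its tall part at the lower end, and at (245,291), with its tall part at the upper right. The tortoise is at (314,288) and the pot at (310,221). Next I'll take measurements from depth.

```bash
cat > h.py <<'E'
import numpy as np, cv2
from workcell import r, optics, command_gripper
from scipy.spatial.transform import Rotation as Ro
def cloud(n,d):
    m=optics.camera_model(n); K=m["K"]
    v,u=np.mgrid[:480,:640].astype(float)
    xd=(u-K[0,2])/K[0,0]; yd=(v-K[1,2])/K[1,1]; x,y=xd,yd
    for _ in range(20):
        f=1+m["k1"]*(x*x+y*y); x,y=xd/f,yd/f
    c=np.dstack([x*d,y*d,d])
    if n=="wrist":
        T=m["tool_from_camera"]; s=r.read_state(); R=Ro.from_quat(s["eef_rot"]).as_matrix()
        return (c@T[:3,:3].T+T[:3,3])@R.T+s["eef_pos"]
    return (c-m["t"])@m["R"]
def down(yaw): # jaw (tool y) direction along world angle yaw, pointing down
    y=np.array([np.cos(yaw),np.sin(yaw),0]); z=np.array([0,0,-1.]); x=np.cross(y,z)
    return Ro.from_matrix(np.c_[x,y,z]).as_quat()
def rect(P):
    (c,s,a)=cv2.minAreaRect((P[:,:2]*1000).astype(np.float32)); b=cv2.boxPoints((c,s,a))
    e=max([b[1]-b[0],b[2]-b[1]],key=np.linalg.norm)
    return np.round(c,1),np.round(s,1),round(np.degrees(np.arctan2(e[1],e[0]))%180,1)
E
python3 - <<'E'
from h import *
p=cv2.imread("pics/top0.png"); d=np.load("pics/top0.npy"); X=cloud("top",d)
hsv=cv2.cvtColor(p,cv2.COLOR_BGR2HSV); v,u=np.mgrid[:480,:640]; H,S,V=cv2.split(hsv)
def rep(n,m):
    m=cv2.morphologyEx(m.astype(np.uint8),cv2.MORPH_OPEN,np.ones((2,2)))>0
    P=X[m&(d>0)]; print(n,len(P),*rect(P),"z pct",np.round(np.percentile(P[:,2],[1,10,50,90,99]),3)); return P
box=lambda a,b,c,e:(u>=a)&(u<b)&(v>=c)&(v<e)
board=box(200,355,190,330)
print("board z",np.median(X[box(205,220,200,320)][:,2]),"table",np.median(X[box(250,300,350,400)][:,2]))
Z=X[:,:,2]
for n,b in [("A upper",box(218,262,203,258)),("B lower",box(220,272,258,325))]:
    m=b&(S<75)&(V>110)&(Z>0.026)
    rep(n,m); 
    for lo,hi in [(.033,.045),(.044,.055),(.056,.08)]: 
        if (m&(Z>lo)&(Z<hi)).sum()>5: rep(f"  z{lo}-{hi}",m&(Z>lo)&(Z<hi))
clay=board&(H<12)&(S>110)&(Z>.03)
rep("pot",clay&box(285,335,195,245)); rep("tort",clay&box(280,345,255,325))
rep("tort low",clay&box(280,345,255,325)&(Z<.05))
q=box(410,620,220,355)
rep("cover",q&(H>18)&(H<35)&(S>150)&(Z>.12)); rep("fin",q&(Z>.17)&(Z<.23)); rep("deck",q&(H>105)&(H<130)&(S>100)&(Z>.135)); rep("bin top",q&(Z>.14))
rep("fintop",q&(Z>.193)&(Z<.21))
rep("jar",box(375,420,130,182)&(Z>.09)); rep("tub",box(435,495,140,200)&(Z>.09)); rep("roller",box(195,360,135,175)&(Z>.03)); 
c=cv2.resize(p[185:340,190:365],None,fx=4,fy=4,interpolation=cv2.INTER_CUBIC); cv2.imwrite("pics/crop0.png",c)
E
```

```text
board z 0.0187589067774876 table 0.0008842169627576869
A upper 791 [612.8 228.7] [80.6 49.9] 14.7 z pct [0.026 0.038 0.042 0.069 0.072]
  z0.033-0.045 537 [622.3 229.9] [60.5 44.5] 16.9 z pct [0.027 0.038 0.041 0.043 0.069]Traceback (most recent call last):
  File "<stdin>", line 15, in <module>
  File "<stdin>", line 6, in rep
    return _quantile_unchecked(
        a, q, axis, out, overwrite_input, method, keepdims, weights)
    return _ureduce(a,
                    func=_quantile_ureduce_func,
    ...<5 lines>...
                    overwrite_input=overwrite_input,
                    method=method)
    r = func(a, **kwargs)
    result = _quantile(arr,
                       quantiles=q,
    ...<2 lines>...
                       out=out,
                       weights=wgt)
    slices_having_nans = np.isnan(arr[-1, ...])
                                  ~~~^^^^^^^^^
IndexError: index -1 is out of bounds for axis 0 with size 0
```

```bash
cat > m.py <<'E'
from h import *
p=cv2.imread("pics/top0.png"); d=np.load("pics/top0.npy"); X=cloud("top",d)
hsv=cv2.cvtColor(p,cv2.COLOR_BGR2HSV); v,u=np.mgrid[:480,:640]; H,S,V=cv2.split(hsv)
def rep(n,m):
    m=m&(d>0)
    nc,l,st,_=cv2.connectedComponentsWithStats(m.astype(np.uint8))
    if nc<2: return print(n,"none")
    m=l==1+np.argmax(st[1:,4]); P=X[m]; print(n,len(P),*rect(P),"mean",np.round(P.mean(0)*1000,1),"z pct",np.round(np.percentile(P[:,2],[1,10,50,90,99]),3)); return P
box=lambda a,b,c,e:(u>=a)&(u<b)&(v>=c)&(v<e)
board=box(200,355,190,330)
Z=X[:,:,2]
for n,b in [("A upper",box(218,262,203,258)),("B lower",box(220,272,258,325))]:
    m=b&(S<75)&(V>110)&(Z>0.026)
    rep(n,m); 
    for lo,hi in [(.033,.045),(.044,.056),(.061,.08)]: rep(f"  z{lo}-{hi}",m&(Z>lo)&(Z<hi))
clay=board&(H<12)&(S>110)&(Z>.03)
rep("pot",clay&box(285,335,195,245)); rep("tort",clay&box(280,345,255,325))
q=box(410,620,220,355)
rep("cover",q&(H>18)&(H<35)&(S>150)&(Z>.12)); rep("deck",q&(H>105)&(H<130)&(S>100)&(Z>.135)); rep("bin top",q&(Z>.14))
rep("fintop",q&(Z>.193)&(Z<.21));rep("fin",q&(Z>.17)&(Z<.23));
rep("jar",box(375,420,130,182)&(Z>.09)); rep("tub",box(435,495,140,200)&(Z>.09)); rep("roller",box(195,360,135,175)&(Z>.03)); 
c=cv2.resize(p[185:340,190:365],None,fx=3.8,fy=3.8,interpolation=cv2.INTER_CUBIC); cv2.imwrite("pics/crop0.png",c)
E
python3 m.py
```

```text
A upper 796 [614.4 228.7] [82.9 46.5] 16.4 mean [613.9 228.   48.8] z pct [0.032 0.038 0.042 0.069 0.072]
  z0.033-0.045 544 [625.6 232.3] [59.3 45.9] 16.7 mean [626.3 232.   40.5] z pct [0.036 0.038 0.041 0.043 0.045]
  z0.044-0.056 2 [629.3 241. ] [2.2 0. ] 90.9 mean [629.3 241.   44.6] z pct [0.045 0.045 0.045 0.045 0.045]
  z0.061-0.08 238 [585.3 219.7] [22.6 45.8] 108.0 mean [584.9 219.4  68.4] z pct [0.062 0.066 0.069 0.071 0.073]
B lower 955 [486.4 208.3] [43.6 95.8] 156.5 mean [486.1 207.7  54. ] z pct [0.046 0.048 0.051 0.064 0.068]
  z0.033-0.045 1 [520.8 170.2] [0. 0.] 0.0 mean [520.8 170.2  40.1] z pct [0.04 0.04 0.04 0.04 0.04]
  z0.044-0.056 690 [486.4 208.3] [43.6 95.8] 156.5 mean [476.  211.9  50.5] z pct [0.046 0.048 0.05  0.053 0.055]
  z0.061-0.08 204 [512.8 197.1] [35.7 29.6] 70.0 mean [514.5 196.5  64.4] z pct [0.061 0.062 0.064 0.067 0.07 ]
pot 750 [632.2  76.9] [69.9 68.5] 1.5 mean [635.1  76.   55.4] z pct [0.031 0.034 0.055 0.074 0.077]
tort 1387 [495.5  67.5] [ 80.2 123.1] 153.9 mean [495.1  67.6  59.6] z pct [0.034 0.043 0.061 0.073 0.076]
cover 8614 [ 492.
[... 163 characters left out ...]
50.7] z pct [0.147 0.149 0.151 0.153 0.154]
bin top 18300 [ 506.7 -332.7] [191.9 374.9] 100.1 mean [ 504.  -324.8  156.2] z pct [0.147 0.15  0.156 0.161 0.201]
fintop 407 [ 492.5 -255.1] [69.8 19.5] 11.5 mean [ 491.6 -253.9  200.8] z pct [0.194 0.198 0.201 0.203 0.205]
fin 578 [ 492.6 -255.3] [69.6 20.1] 9.6 mean [ 492.  -251.8  195.2] z pct [0.171 0.178 0.2   0.203 0.204]
jar 911 [ 781.5 -107.7] [67.3 69.3] 163.6 mean [ 779.  -106.6  109.7] z pct [0.092 0.107 0.11  0.113 0.114]
tub 467 [ 750.3 -242.8] [108.3 108.2] 50.2 mean [ 753.7 -246.8   98.2] z pct [0.091 0.093 0.099 0.102 0.104]
roller 2991 [784.8 154.6] [349.3  60.3] 89.6 mean [780.2 153.1  50.6] z pct [0.032 0.037 0.054 0.06  0.063]
```

View pics/crop0.png

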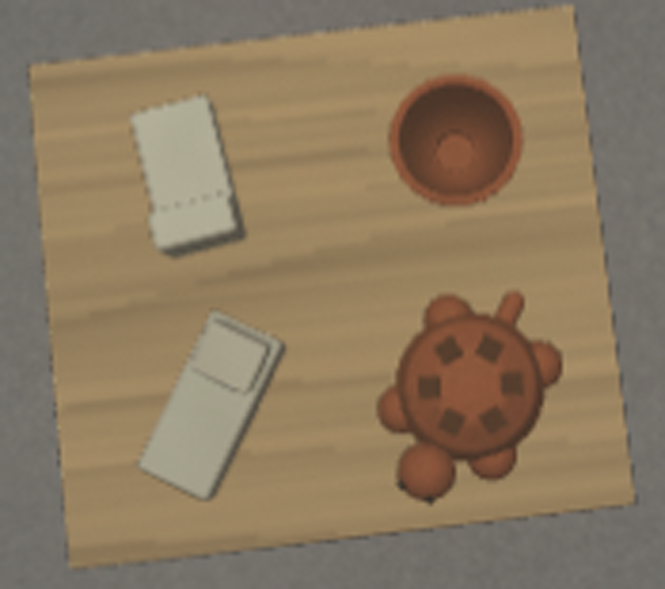

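Every size and height matches the given figures:

| Object | Measured position or angle |
|---|---|
| Slab | (486,208), lump toward −23° |
| Corner | (614,229), upright toward −163.4° |
| Bin | yaw 10.1° |
| Cover | about 13 mm open |

Next I'll open the cover.

```bash
cat >> h.py <<'E'
BY=np.array([np.cos(np.radians(100.1)),np.sin(np.radians(100.1)),0]); BX=np.array([BY[1],-BY[0],0]); BC=np.array([.5067,-.3327,0])
def best(pos,deg):
    o=[]
    for k in (0,180):
        q=down(np.radians(deg+k)); j=r.solve_ik(pos,q)
        if j is not None: o.append((abs(j[5]),k,q))
    return min(o,key=lambda a:a[0])[2]
def st(t=""):
    s=r.read_state(); print(t,round(s["time_s"],2),np.round(s["eef_pos"],4),"F",np.round(s["contact_force"],1),"w",round(s["grip_width"],4))
    return s
E
python3 - <<'E'
from h import *
f=np.array([.4922,-.2553,0]); q=best(f+[0,0,.26],100.1)
r.reach(f+[0,0,.26],q); st("above")
print(r.move_straight(f+[0,0,.189],q,speed=.12,max_force=15)); st("down")
command_gripper(0.0,40); s=st("grip")
p=np.array(s["eef_pos"]); print(r.move_straight(p-BY*.17,q,speed=.12,max_force=15)); s=st("open")
print("slid",(np.array(s["eef_pos"])-p)@BY)
command_gripper(.085); p=np.array(s["eef_pos"]); r.move_straight(p+[0,0,.09],speed=.25)
c=np.array([.486,.208,0])+.004*np.array([np.cos(np.radians(-23.5)),np.sin(np.radians(-23.5)),0])
r.reach(c+[0,0,.20],best(c+[0,0,.2],66.5)); st("above slab")
im,d=optics.get_image("top"); cv2.imwrite("pics/top1.png",im[:,:,::-1]); np.save("pics/top1.npy",d)
E
```

```text
above 2.98 [ 0.4925 -0.2545  0.26  ] F [0.1 0.5 0.9] w 0.0857
False
down 3.72 [ 0.4926 -0.2554  0.1897] F [ 0.2 -0.4  0.7] w 0.0856
grip 4.34 [ 0.4923 -0.2554  0.1894] F [-0.4 -0.4  3.1] w 0.0165
True
open 5.62 [ 0.5214 -0.4167  0.1894] F [-1.7  1.4  5.3] w 0.0167
slid -0.16387960466738222
above slab 9.04 [0.4902 0.2059 0.2   ] F [-0.5 -0.3 -0.3] w 0.085
```

View pics/top1.png

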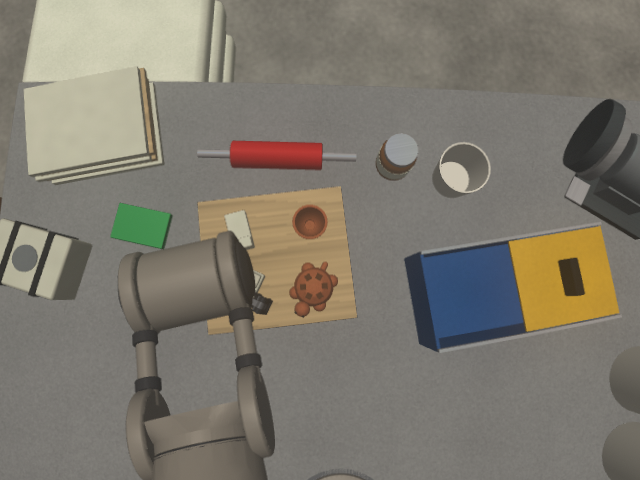

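The cover is fully open, with the fin at (571,277) and the mouth at about (475,290) clear. Next I'll pick up the slab and place it in the bin.

```bash
cat >> h.py <<'E'
def pick(c,deg,z):
    s=r.read_state(); q=best(c+[0,0,.2],deg)
    if np.linalg.norm(np.array(s["eef_pos"])-c-[0,0,.2])>.01: r.reach(c+[0,0,.2],q)
    print("hit",r.move_straight(c+[0,0,z],q,speed=.12,max_force=12)); st("down")
    command_gripper(0.0,50); st("grip")
    r.move_straight(c+[0,0,z+.03],q,speed=.1); r.move_straight(c+[0,0,.27],q,speed=.25); st("lift")
def drop(off):
    m=BC+BY*off; q=best(m+[0,0,.27],100.1); r.reach(m+[0,0,.27],q); s=st("over bin")
    if s["grip_width"]<.03: print("LOST"); return
    print("hit",r.move_straight(m+[0,0,.11],q,speed=.12,max_force=15)); st("in")
    command_gripper(.062); r.move_straight(m+[0,0,.27],q,speed=.25); st("out")
E
python3 - <<'E'
from h import *
a=np.radians(-23.5); c=np.array([.4864,.2083,0])+.004*np.array([np.cos(a),np.sin(a),0])
pick(c,66.5,.047); drop(.113)
command_gripper(.085)
a=np.radians(16.7); c=np.array([.6144,.2287,0])-.018*np.array([np.cos(a),np.sin(a),0])
r.reach(c+[0,0,.2],best(c+[0,0,.2],106.7)); st()
im,d=optics.get_image("top"); im2,_=optics.get_image("wrist"); cv2.imwrite("pics/v2.png",np.hstack([im[180:420,360:],cv2.resize(im2,(320,240))])[:,:,::-1])
E
```

```text
hit False
down 10.52 [0.4905 0.2068 0.0476] F [-0.   0.1  0.2] w 0.0852
grip 11.4 [0.4901 0.2068 0.0469] F [-0.5  0.8  0. ] w -0.0003
lift 12.78 [0.4893 0.2065 0.2683] F [-0.   0.5  0.1] w -0.0003
over bin 14.35 [ 0.487  -0.2208  0.2696] F [ 0.5  1.1 -0.3] w 0.0002
LOST
 16.83 [0.5976 0.2223 0.2003] F [ 0.  -0.4  0.2] w 0.0849
```

View pics/v2.png

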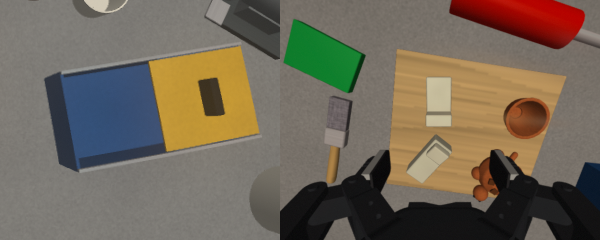

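The gripper closed to zero, so it missed the slab. I'll re-measure from the wrist depth before trying again.

Run:
```python
from h import *
im,d=optics.get_image("wrist"); X=cloud("wrist",d); np.save("pics/w3.npy",d); cv2.imwrite("pics/w3.png",im[:,:,::-1])
s=st(); print(s["eef_rot"],down(np.radians(106.7)))
H,S,V=cv2.split(cv2.cvtColor(im,cv2.COLOR_RGB2HSV)); Z=X[:,:,2]
m=(S<75)&(V>100)&(Z>.03)&(Z<.09)&(X[:,:,0]>.4)&(X[:,:,0]<.7)&(X[:,:,1]>.1)&(X[:,:,1]<.3)
nc,l,stt,c=cv2.connectedComponentsWithStats(m.astype(np.uint8))
for i in range(1,nc):
    if stt[i,4]>200:
        P=X[l==i]; print(c[i],stt[i,4],*rect(P),np.percentile(P[:,2],[2,50,98]).round(3))
        Q=P[P[:,2]>np.where(P[:,0].mean()<.55,.06,.058)]
        if len(Q)>20: print("  hi",*rect(Q))
```

```text
16.98 [0.5976 0.2223 0.2003] F [ 0.4 -1.4 -0.5] w 0.085
[9.89524062e-01 1.44367816e-01 2.47118862e-04 5.58866323e-05] [-0.14521967  0.98939944  0.          0.        ]
[317.26259947 203.17220975] 4901 [615.4 229.2] [82.3 45.2] 16.5 [0.038 0.04  0.069]
  hi [585.9 220.4] [20.9 45.1] 107.0
[298.28078947 321.62026316] 3800 [491.8 214.1] [43.1 96. ] 156.4 [0.046 0.05  0.065]
  hi [518.3 202.5] [35.5 28.7] 68.0
```

View pics/w3.png

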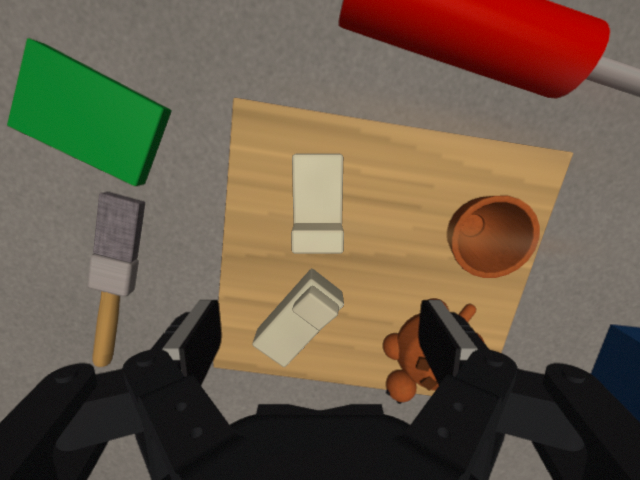

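The slab has shifted about 8 mm, to (492,214). The fingertips probably slid over its top. I'll check in the air where the tips really are at different openings, using wrist depth.

Run:
```python
from h import *
for w in (.085,.046,.0):
    command_gripper(w,40); _,d=optics.get_image("wrist"); X=cloud("wrist",d); s=r.read_state()
    T=(X-s["eef_pos"])@Ro.from_quat(s["eef_rot"]).as_matrix()
    m=(d>0)&(np.abs(T[:,:,1])<.08)&(T[:,:,2]<.06)&(T[:,:,2]>-.04)&(np.abs(T[:,:,0])<.06)
    P=T[m]; print(w,round(s["grip_width"],4),len(P))
    for sg in (-1,1):
        Q=P[P[:,1]*sg>0]; k=Q[:,2]>np.percentile(Q[:,2],99.5)-.006
        print("  side",sg,"zmax",np.percentile(Q[:,2],[95,99,99.9]).round(4),"tip xy",Q[k].min(0).round(4),Q[k].max(0).round(4))
command_gripper(.085); st()
```

```text
0.085 0.085 3112
  side -1 zmax [-0.021  -0.019  -0.0178] tip xy [-0.0116 -0.0482 -0.0244] [ 0.0106 -0.0413 -0.0177]
  side 1 zmax [-0.0209 -0.0191 -0.018 ] tip xy [-0.012   0.0425 -0.0246] [ 0.0105  0.0541 -0.0178]
0.046 0.0461 3246
  side -1 zmax [-0.0126 -0.0092 -0.0075] tip xy [-0.012  -0.0323 -0.0143] [ 0.0104 -0.0222 -0.007 ]
  side 1 zmax [-0.0125 -0.0092 -0.0079] tip xy [-0.012   0.0233 -0.0145] [ 0.0104  0.0324 -0.0067]
0.0 -0.0004 2108
  side -1 zmax [-0.0124 -0.0104 -0.0093] tip xy [ 0.0054 -0.0126 -0.0158] [ 0.0108 -0.0001 -0.0092]
  side 1 zmax [-0.0126 -0.0105 -0.0094] tip xy [ 0.0054  0.0003 -0.016 ] [ 0.011   0.0133 -0.0093]
 19.1 [0.5972 0.2235 0.2   ] F [ 0.2 -1.   0.6] w 0.0851
```

The real tips sit about 30 mm farther back than stated: around TCP −7 mm at a 46 mm opening. That explains the miss, because only the lump was brushed. I'll confirm it with a guarded touch on the board as part of the corner grasp, with the fingers pre-closed.

```bash
cat >> h.py <<'E'
def pick2(c,deg):
    q=best(c+[0,0,.2],deg); s=r.read_state()
    if np.linalg.norm(np.array(s["eef_pos"])-c-[0,0,.2])>.01: r.reach(c+[0,0,.2],q)
    command_gripper(.058,50)
    print("hit1",r.move_straight(c+[0,0,.06],q,speed=.15,max_force=12))
    h=r.move_straight(c+[0,0,.005],q,speed=.03,max_force=7); s=st(f"hit2 {h}")
    z=s["eef_pos"][2]+.005; r.move_straight(c+[0,0,z],q,speed=.05)
    command_gripper(0.0,50); s=st("grip")
    if s["grip_width"]<.03: print("MISSED"); return False
    r.move_straight(c+[0,0,z+.03],q,speed=.1); r.move_straight(c+[0,0,.25],q,speed=.25); s=st("lift")
    return s["grip_width"]>.03
E
python3 - <<'E'
from h import *
a=np.radians(16.6); c=np.array([.615,.229,0])-.018*np.array([np.cos(a),np.sin(a),0])
pick2(c,106.7)
im,_=optics.get_image("wrist"); cv2.imwrite("pics/w4.png",im[:,:,::-1])
E
```

```text
hit1 False
hit2 True 22.15 [0.5977 0.2238 0.0079] F [0.1 0.2 4.8] w 0.0579
grip 22.68 [0.5979 0.2239 0.013 ] F [0.5 0.2 3.6] w 0.0456
lift 24.11 [0.597  0.2237 0.248 ] F [ 0.3  0.  -1.9] w 0.0452
```

View pics/w4.png

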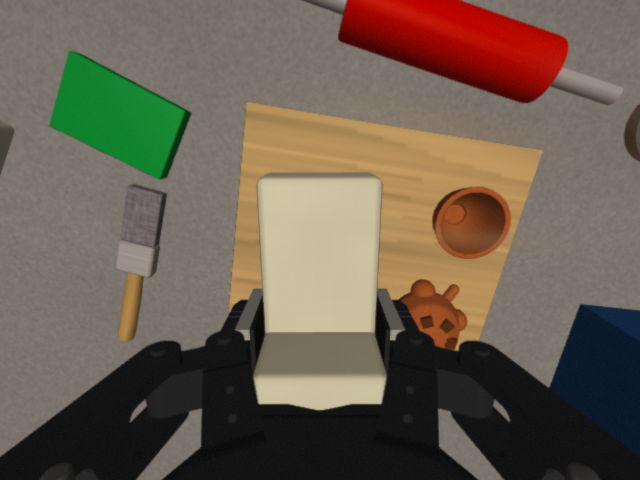

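Contact came at TCP z = 0.008, so the tips are about 10 mm behind the TCP, as measured. The corner is held firmly. I'll place it, then pick up the slab the same way.

```bash
sed -i 's/m+\[0,0,.11\]/m+[0,0,.08]/; s/m+\[0,0,.27\]/m+[0,0,.24]/g' h.py
python3 - <<'E'
from h import *
drop(.078)
a=np.radians(-23.6); c=np.array([.4918,.2141,0])+.004*np.array([np.cos(a),np.sin(a),0])
if pick2(c,66.4): drop(.113)
r.move_straight(np.array(r.read_state()["eef_pos"])+[0,0,.06],speed=.25)
m=BC+BY*.2; p=np.array([.40,.05,.35]); r.reach(p,best(p,100.1)); st()
im,d=optics.get_image("top"); np.save("pics/t5.npy",d); cv2.imwrite("pics/t5.png",im[:,:,::-1])
E
```

```text
over bin 25.94 [ 0.4936 -0.2551  0.24  ] F [-0.3 -0.2 -0.1] w 0.0455
hit False
in 27.43 [ 0.4934 -0.2562  0.0807] F [ 0.7  0.2 -1.1] w 0.0455
out 28.52 [ 0.4924 -0.2555  0.2387] F [-0.5 -0.4  0. ] w 0.0619
hit1 False
hit2 True 33.12 [0.4954 0.2125 0.0078] F [-0.1 -0.3  5.3] w 0.058
grip 33.65 [0.4956 0.2126 0.013 ] F [-0.7  0.2  3.5] w 0.0429
lift 35.08 [0.4946 0.2122 0.2482] F [ 0.2 -0.3 -3.2] w 0.0435
over bin 36.67 [ 0.487  -0.2207  0.2396] F [ 0.4  0.6 -1.3] w 0.0433
hit False
in 38.16 [ 0.4873 -0.2217  0.0807] F [ 0.6  0.5 -1.6] w 0.0431
out 39.27 [ 0.4862 -0.221   0.2387] F [ 0.2 -0.2  0.3] w 0.0618
 40.77 [0.4003 0.0494 0.3493] F [0.4 1.  1.5] w 0.0621
```

View pics/t5.png

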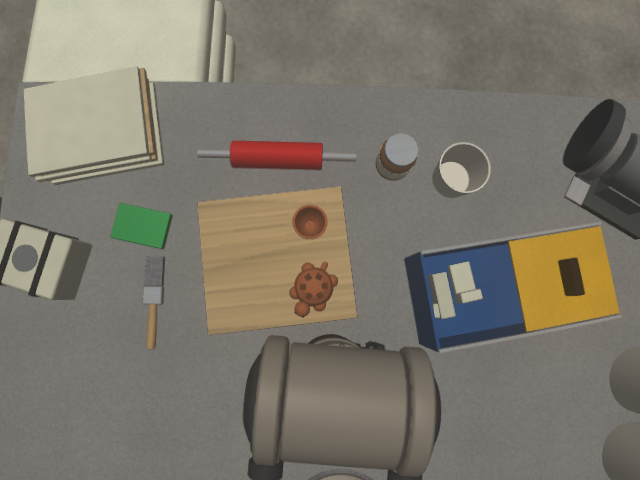

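Both offcuts are in the bin, at (443,295) and (466,282), and nothing else has moved. I'll check their heights against the cover, then close it.

Run:
```python
from h import *
X=cloud("top",np.load("pics/t5.npy")); im=cv2.imread("pics/t5.png"); S=cv2.cvtColor(im,cv2.COLOR_BGR2HSV)[:,:,1]
Q=X[255:325,425:490][S[255:325,425:490]<80]; print("offcut z",np.percentile(Q[:,2],[5,50,99,100]).round(3))
assert np.percentile(Q[:,2],99)<.14
f=np.array([.5214,-.4167,0]); q=best(f+[0,0,.27],100.1)
command_gripper(.05,50)
r.reach(f+[0,0,.27],q); print("hit",r.move_straight(f+[0,0,.165],q,speed=.12,max_force=12)); st()
command_gripper(0.,50); s=st("grip"); p=np.array(s["eef_pos"])
print(r.move_straight(p+BY*.19,q,speed=.12,max_force=15)); s=st("closed"); e=np.array(s["eef_pos"])
print("slid",(e-p)@BY)
command_gripper(.05); r.move_straight(e+[0,0,.1],speed=.2)
p=np.array([.40,.05,.35]); r.reach(p,best(p,100.1)); st()
im,d=optics.get_image("top"); cv2.imwrite("pics/t6.png",im[:,:,::-1])
X=cloud("top",d); Z=X[:,:,2]; m=np.zeros(Z.shape,bool); m[220:355,410:620]=1; P=X[m&(Z>.193)&(Z<.21)]; o=rect(P); print("fin",o,"bin y",(np.array([*o[0],0])/1000-BC)@BY)
```

```text
offcut z [0.016 0.048 0.145 1.022]Traceback (most recent call last):
  File "<stdin>", line 4, in <module>
AssertionError
```

Run:
```python
from h import *
X=cloud("top",np.load("pics/t5.npy")); im=cv2.imread("pics/t5.png"); hsv=cv2.cvtColor(im,cv2.COLOR_BGR2HSV)
m=np.zeros((480,640),np.uint8); m[258:325,430:488]=1; m&=((hsv[:,:,1]<80)&(hsv[:,:,2]>110)).astype(np.uint8)
nc,l,s,c=cv2.connectedComponentsWithStats(cv2.erode(m,np.ones((3,3))))
for i in range(1,nc): print(c[i].round(),s[i,4],np.percentile(X[l==i][:,2],[2,50,98,100]).round(3))
mx=max(np.percentile(X[l==i][:,2],98) for i in range(1,nc) if s[i,4]>20)
if mx>.135: raise SystemExit("too high")
f=np.array([.5214,-.4167,0]); q=best(f+[0,0,.27],100.1)
command_gripper(.05,50)
r.reach(f+[0,0,.27],q); print("hit",r.move_straight(f+[0,0,.165],q,speed=.12,max_force=12)); st()
command_gripper(0.,50); s=st("grip"); p=np.array(s["eef_pos"])
print(r.move_straight(p+BY*.19,q,speed=.12,max_force=15)); s=st("closed"); e=np.array(s["eef_pos"])
print("slid",(e-p)@BY)
command_gripper(.05); r.move_straight(e+[0,0,.1],speed=.2)
p=np.array([.40,.05,.35]); r.reach(p,best(p,100.1)); st()
im,d=optics.get_image("top"); cv2.imwrite("pics/t6.png",im[:,:,::-1])
X=cloud("top",d); Z=X[:,:,2]; m=np.zeros(Z.shape,bool); m[220:355,410:620]=1; P=X[m&(Z>.193)&(Z<.21)]; o=rect(P); print("fin",o,"bin y",(np.array([*o[0],0])/1000-BC)@BY)
```

```text
[465. 282.] 693 [0.025 0.029 0.059 0.06 ]
[443. 296.] 603 [0.045 0.05  0.054 1.022]
hit False
 43.91 [ 0.5218 -0.417   0.1661] F [0.1 0.4 0.3] w 0.0501
grip 44.3 [ 0.5216 -0.4166  0.1659] F [-0.6  1.4  4.8] w 0.0173
True
closed 45.63 [ 0.4905 -0.2445  0.1659] F [ 0.9 -3.2  1.3] w 0.017
slid 0.17492101901356535
 47.92 [0.4004 0.0494 0.3494] F [-0.6  0.   0.2] w 0.05
fin (array([ 490.6, -244.6]), array([69.5, 18.8]), np.float32(10.1)) bin y 0.08955813444582887
```

View pics/t6.png

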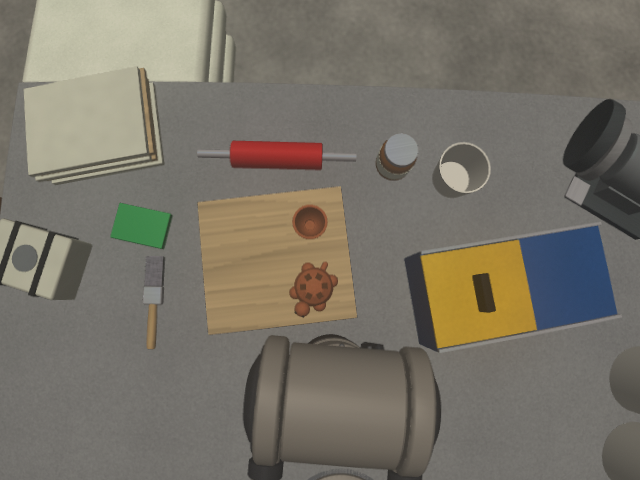

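The cover slid 0.1749 m from stop to stop. It is shut with the fin at (484,292), and the other items are where they started. I'll hand in now.

```bash
python3 -c "
from workcell import r
r.finish_job(); print(r.read_state()['time_s'])"
```

```text
the job is handed in; nothing more can be done
the job is handed in; nothing more can be done
```

I slid the cover open to its stop, put both plaster offcuts in the bin, slid the cover shut to its stop, and handed the job in at about 48 s of the 72 s allowed. `finish_job` gives no verdict, so the checks below are my own.

**What went wrong on the way:**
- **Missed grasp:** the first try at the slab failed and pushed it about 8 mm. The fingertips are about 10 mm behind the TCP at a 58 mm opening, not 25 mm ahead as stated. Wrist depth showed this, and touching the board confirmed it. I corrected for it, and both later grasps held.
- **False alarm:** one check of the offcut heights before closing failed, apparently because it picked up stray wall-edge points. Tighter masks put both offcuts at 60 mm or lower, apart from one stray depth reading.

**Last checks:**
- **Cover:** it travelled 0.1749 m between stops (0.175 m expected) and stopped on contact. The camera puts the fin about 11 mm past its starting point, which agrees with the cover having started about 11 mm open.
- **Offcuts:** the last picture before closing shows both inside the bin, well below the rim.
- **Everything else:** by eye, the tortoise, pot, roller, brush, pad, jar and tub are at the same pixels as at the start. I did not re-measure them. The arm is clear of everything.

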